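Size a pastry dowel in the hole gauge

TASK

Take the wooden pastry dowel at the robot's end of the stand and size it in the steel hole gauge, whose plate has some play, so each hole must be felt for. Try it from above in the narrowest hole first, then in the next wider one and so on, pressing only gently (well under 20 N) so that the sprung plate is never forced, until it passes cleanly through. Leave it there, let go, hanging upright with its head fully down on the plate in that first hole that takes it; leave the other two dowels and everything else on the counter where they are.

Things in the scene. Friction and masses are not known exactly. Their poses are not given: they have to be found in the camera images.
- stand: fixed wooden box stand, 235 mm long (its x), 80 mm wide (y), top 85 mm above the counter; origin under its centre. Three slots 27 mm in diameter in a row along its x, 75 mm apart, each with a dowel hanging in it by its head (the head's underside rests on the top; the shank hangs loose in the slot)
- stand_near_slot (a point): centre of the slot at the robot's end of the stand, at the height of the stand's top; the dowel hanging here is the one to be sized
- gauge: fixed sizing gauge: a steel base 100 x 240 mm carrying, on four sprung feet, a flat steel plate 90 x 230 x 12 mm whose top is 85 mm above the counter; origin under its centre. Three through holes in a row along its y, 60 mm apart, graded 17.6, 21.6 and 25.6 mm in diameter, 0.5 mm chamfers; 65 mm free below the plate. The plate has play: it sits up to 4 mm (unmeasured) to either side of nominal along that y, all holes together, and stays there
- gauge_plate (a joint): how far the gauge's plate is pressed down on its springs, m: 0 at rest, stop at 0.008. It starts to give at about 3 N, then takes 1.5 N per mm (about 15 N at the stop, where it is hard)
- hole_narrow (a point): nominal mouth centre (plate's top face; true one up to 4 mm off along the gauge's y, none in x) of the narrowest hole, 17.6 mm, at the gauge's +y end; takes the 16 mm shank only
- hole_middle (a point): nominal mouth centre (see hole_narrow) of the middle hole, 21.6 mm; the narrowest for the 20 mm shank
- hole_wide (a point): nominal mouth centre (see hole_narrow) of the widest hole, 25.6 mm, at the gauge's -y end; the narrowest for the 24 mm shank
- dowel_a_grip (a point): centre of the head of dowel A, one of three wooden look-alikes, 80 g: round head 36 mm across, 44 mm tall (22 mm above and below this point), over a round shank reaching 60 mm below the head, foot chamfered 0.8 mm. Shanks are 16, 20 and 24 mm across; which one this has is not told: neither letter nor place tells it. z: its axis, up
- dowel_a_foot (a point): dowel A: centre of the lower end of its shank, 82 mm below the centre of its head
- dowel_b_grip (a point): centre of the head of dowel B, one of three wooden look-alikes, 80 g: round head 36 mm across, 44 mm tall (22 mm above and below this point), over a round shank reaching 60 mm below the head, foot chamfered 0.8 mm. Shanks are 16, 20 and 24 mm across; which one this has is not told: neither letter nor place tells it. z: its axis, up
- dowel_b_foot (a point): dowel B: centre of the lower end of its shank, 82 mm below the centre of its head
- dowel_c_grip (a point): centre of the head of dowel C, one of three wooden look-alikes, 80 g: round head 36 mm across, 44 mm tall (22 mm above and below this point), over a round shank reaching 60 mm below the head, foot chamfered 0.8 mm. Shanks are 16, 20 and 24 mm across; which one this has is not told: neither letter nor place tells it. z: its axis, up
- dowel_c_foot (a point): dowel C: centre of the lower end of its shank, 82 mm below the centre of its head
- container: clear food container with white snap lid, 126 x 106 x 58 mm, bystander; origin under its centre
- turner: black plastic turner lying flat, 280 mm long, bystander
- salt_jar: glass jar with metal cap, 60 mm across, 90 mm tall, bystander; origin under its centre
- small_bowl: small white bowl, 100 mm across, 45 mm tall, bystander; origin under its centre

How it is judged:
By the outcome, as a careful person would: the job done as asked, in the order asked, and still so for the second after the job is handed in, with the robot touching nothing.
It also fails if it takes over 72 s, if anything falls off the work surface, if the arm or the gripper's body presses on something with over 40 N, if the wrist force passes 120 N, or if a joint passes its speed limit or range.

ROBOT

A 7-joint arm with a two-finger parallel gripper is mounted at the origin on the work surface. World frame = base frame: x ahead of the robot, y to its left, z up, the work surface at z = 0. Lengths are in m, angles in rad, forces in N, time in s.
With the tool pointing down it reaches from about 0.4 to 0.85 m from the base axis. Payload 10.4 kg.
Tool frame: the origin (TCP) lies at the very end of the fingers, on their centre line; the grasp point (between the pads) lies manip.hold_point_z behind it (manip.hold_point_z is the distance from the TCP to the grasp point, in m); z points along the fingers, x is the direction in which the jaws open and shut, and the axes are right-handed (so a half turn about z gives the same grasp; the last joint's range is limited). The gripper opens to 85 mm and grips with 20 to 120 N. Pads are 22 mm wide; open, the fingers measure 114 mm over their backs; the gripper's body (76 mm by 85 mm) begins 54 mm behind the grasp point. The pads swing forward as they close: fully open they stand 13 mm farther back than shut.
Start: joints at [1.251, 0.332, -0.065, 1.46, 0.022, 1.35, -0.088], TCP at [0.183, -0.598, 0.231] pointing down, gripper open.
Joint ranges: [-2.6, 2.6], [-0.5, 2.12], [-1.47, 1.34], [0.16, 2.42], [-1.27, 4.41], [0.06, 2.06], [-2.6, 2.6]. Speed limits (rad/s): [2.22, 2.22, 2.79, 2.79, 3.14, 3.14, 3.14].

INTERFACE

Orientations are given as a unit quaternion [x, y, z, w].
In Python, from workcell import readout, camera, camera_info, manip gives the robot as it stands.
- The arm moves only by the tool play_rows, never from a script. Its argument "rows" is a list of rows, each a list of 3 entries, a list of its own where there are three numbers: the shift along the world's x, y, z in mm, then the turn, a rotation vector about the world's x, y, z in degrees, then the finger opening in mm, from 0 to 85.4. In form: [[[tx, ty, tz], [rx, ry, rz], fingers], ...]. A call has 1 to 12 rows; each row shifts and turns the commanded pose from where the row before left it; what a row does not reach is not made up. A row lasts 1/8 s, in which the tool goes at most 62.5 mm and 10.7 degrees, less where a joint would pass 70% of its speed; a pose out of reach is approached as far as the arm can. A call with a gripper value outside its range is refused whole. The fingers move at their own pace and stop on an object; "force" is the grip in N (left out, the last holds). Time passes only in rows, so rows that do not move let the fingers close. It gives the time, the measured TCP pose, the force and the opening at its end, in the units of the state.
- readout.get_obs(): the state, without advancing time (a new reading comes with each control period).
- camera(name): name is "scene" or "top"; returns the picture (384x512x3 uint8, blue, green, red); there is no depth.
- camera_info(name): a dict with "fx", "fy", "cx", "cy" (pixels), "world_from_camera" (4x4, takes a point from camera to world coordinates). Camera axes: x right, y up, looking along -z (the intrinsics and any distortion apply to the point x, -y, -z); pixel columns grow to the right and rows downward; lengths in m; the calibration is good to about 2 mm. A picture is of the moment at which its call begins. camera_info takes no time and is no camera call.
- manip.hand_in(): hands the job in, once; it reports no verdict.
The state is a dict: "clock": time; "joint_pos": joint angles; "joint_velocities": joint speeds; "tau": joint torques, N m; "position": TCP position; "ee_rot": TCP orientation; "ft_force": force on the tool from outside, world axes, zero at the start; "torque": the same for the moment, N m; "grip_width": opening from 0.0 (shut) to 1.0 (fully open).
Only numpy, scipy, OpenCV 4.12 (cv2) and the standard library are available. Lean on these libraries where they do the work, as an engineer would, in place of code of your own. Each camera call takes 0.05 s, during which the arm holds its last target.

## Working session

There is one attempt and no reset: what is moved stays moved. The work goes in short steps, Python scripts to look and compute and a tool call to move; the robot and the scene stay as the last step left them, time stands still between calls to the robot, and variables do not carry over. Pictures are saved under pics/ and viewed, and the job is handed in when it is done.

Besides the shell and the picture viewer there is one more tool, called after "Emit:" by a JSON object that holds its "api" and its "payload". play_rows: Moves the arm, as the interface text tells. Its arguments: {"type":"object","properties":{"rows":{"type":"array"},"force":{"type":"number"}},"required":["rows"]}

```bash
mkdir -p pics; ls
python3 - <<'E'
from workcell import readout, camera, camera_info, manip
import cv2
print(readout.get_obs()); print(manip.hold_point_z, [a for a in dir(manip) if a[0]!='_'])
for n in ("scene","top"):
    print(n,camera_info(n)); cv2.imwrite(f"pics/{n}0.png",camera(n))
E
```

```text
pics
{'clock': 0.0, 'joint_pos': array([ 1.25140842,  0.33284115, -0.0646877 ,  1.46094882,  0.02157201,
        1.34988552, -0.08852346]), 'joint_velocities': array([ 1.31215263e-03,  4.85265064e-04, -1.71091580e-04,  4.84717756e-04,
        3.83609703e-04, -2.76198910e-05,  2.21863621e-04]), 'tau': array([ 7.28314262e-04, -6.25439644e+01,  4.95316344e-02, -3.91609061e+01,
        1.61324936e-02,  9.82061669e-03, -1.88117519e-05]), 'position': array([ 0.18266874, -0.59731867,  0.23053149]), 'ee_rot': array([ 8.03875060e-01, -5.94797786e-01, -5.70379011e-04, -3.96037417e-04]), 'ft_force': array([-0.50136935,  0.74743136,  0.544801  ]), 'torque': array([-0.02909286,  0.03202591, -0.05353352]), 'grip_width': 0.9991068066492841}
0.0187 ['MotionError', 'hand_in', 'hold_point_z']
scene {'fx': 370.6119179896122, 'fy': 370.6119179896122, 'cx': 252.47430674569304, 'cy': 193.64269614840325, 'world_from_camera': array([[-0.9000508 , -0.35392551,  0.25425439,  0.87314424],
       [ 0.43569479, -0.74270111,  0.50849298,  0.52539592],
       [ 0.00886638,  0.56844682,  0.82267223,  0.94600697],
       [ 0.        ,  0.        ,  0.        ,  1.        ]])}
top {'fx': 404.7206155375227, 'fy': 404.7206155375227, 'cx': 258.809545043469, 'cy': 191.88565445208476, 'world_from_camera': array([[-1.08762091e-02,  9.86954262e-01, -1.60633097e-01,
         4.23728798e-01],
       [-9.99860966e-01, -1.27646621e-02, -1.07290510e-02,
        -1.19871274e-04],
       [-1.26395099e-02,  1.60494073e-01,  9.86955873e-01,
         1.22160909e+00],
       [ 0.00000000e+00,  0.00000000e+00,  0.00000000e+00,
         1.00000000e+00]])}
```

View pics/scene0.png

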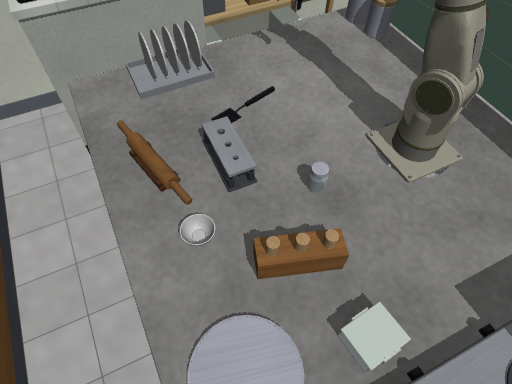

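View pics/top0.png

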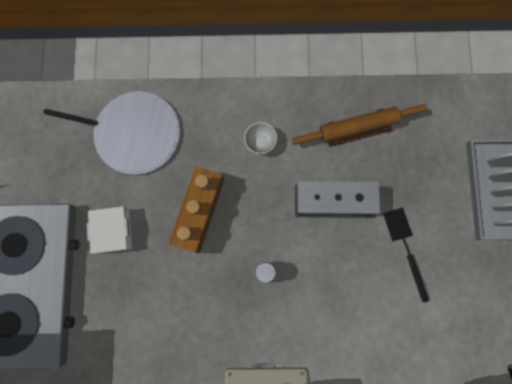

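```bash
cat > h.py <<'E'
import numpy as np, cv2
from workcell import readout, camera, camera_info, manip
def ray(n,u,v):
    c=camera_info(n); T=c["world_from_camera"]
    d=T[:3,:3]@np.array([(u-c["cx"])/c["fx"],-(v-c["cy"])/c["fy"],-1]); return T[:3,3],d
def onz(n,u,v,z):
    o,d=ray(n,u,v); return o+d*(z-o[2])/d[2]
def proj(n,p):
    c=camera_info(n); T=c["world_from_camera"]; q=T[:3,:3].T@(np.asarray(p)-T[:3,3])
    return c["cx"]+c["fx"]*q[0]/-q[2], c["cy"]-c["fy"]*q[1]/-q[2]
def two(uv1,uv2):
    A=[];b=[]
    o1,d1=ray("top",*uv1);o2,d2=ray("scene",*uv2)
    s=np.linalg.lstsq(np.c_[d1,-d2],o2-o1,rcond=None)[0]
    p,q=o1+s[0]*d1,o2+s[1]*d2
    return (p+q)/2,np.linalg.norm(p-q)
E
python3 - <<'E'
import cv2
t=cv2.imread("pics/top0.png");s=cv2.imread("pics/scene0.png")
def crop(im,x,y,w,h,k,f): cv2.imwrite(f,cv2.resize(im[y:y+h,x:x+w],None,fx=k,fy=k,interpolation=cv2.INTER_CUBIC))
crop(t,160,160,75,100,6,"pics/a.png");crop(t,285,170,110,55,7,"pics/b.png")
crop(s,245,220,110,65,7,"pics/c.png");crop(s,195,110,70,85,7,"pics/d.png")
E
```

```text
(no output)
```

View pics/a.png

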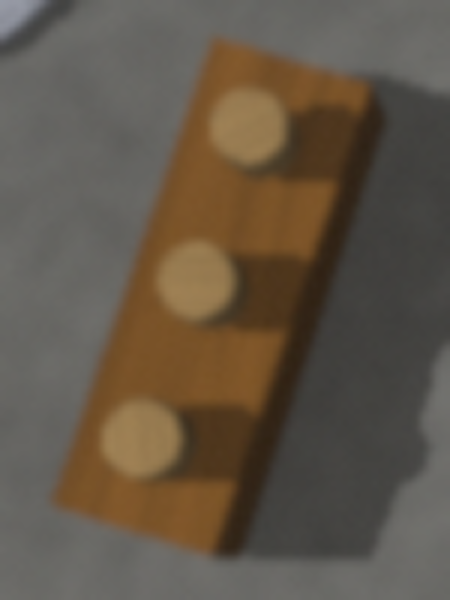

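View pics/b.png

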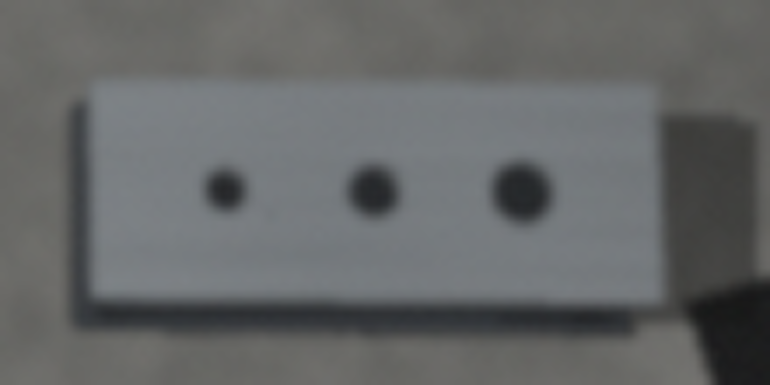

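View pics/c.png

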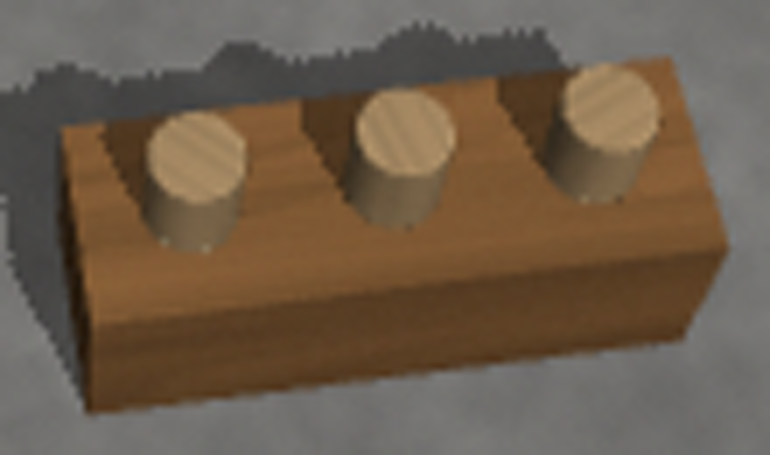

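View pics/d.png

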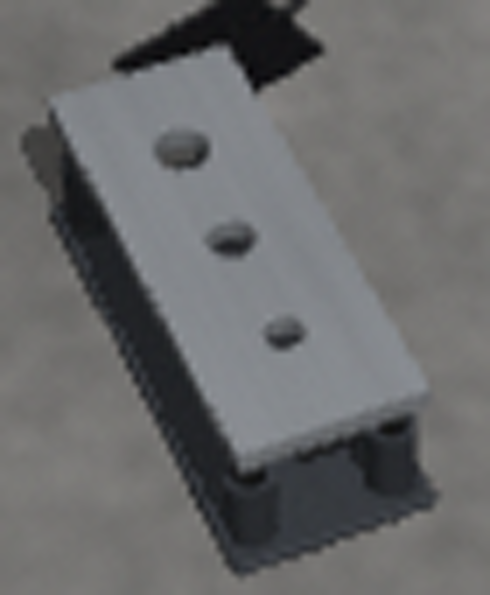

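Run:
```python
from h import *
t=cv2.imread("pics/top0.png");s=cv2.imread("pics/scene0.png")
def dark(im,u,v,r,bg):
    g=im[v-r:v+r+1,u-r:u+r+1].mean(2); w=np.clip(bg-g,0,None); w[w<12]=0
    yy,xx=np.mgrid[v-r:v+r+1,u-r:u+r+1]; return (w*xx).sum()/w.sum(),(w*yy).sum()/w.sum()
H=[]
for u,v in((317,197),(338,197),(360,197)):
    bg=np.median(t[190:205,325:331].mean(2))
    c=dark(t,u,v,6,bg); H.append(onz("top",*c,.085)); print("hole top",c,H[-1].round(4))
for u,v in((235.5,157.5),(228,144),(221,131)):
    print("hole scene",onz("scene",u,v,.085).round(4))
# plate outline
g=t.astype(int); 
hsv=cv2.cvtColor(t,cv2.COLOR_BGR2HSV)
# head tops in top view
b,gg,r=[t[...,i].astype(int) for i in range(3)]
m=((r>140)&(r-b>45)&(b>60)).astype(np.uint8)
m[:150]=0;m[260:]=0;m[:,:160]=0;m[:,240:]=0
n,l,st,ce=cv2.connectedComponentsWithStats(m)
for i in range(1,n):
    if st[i,4]>40:
        print("top",st[i],ce[i],onz("top",*ce[i],.129).round(4))
b,gg,r=[s[...,i].astype(int) for i in range(3)]
m=((r>150)&(r-b>45)&(b>60)).astype(np.uint8)
m[:210]=0;m[290:]=0;m[:,:240]=0;m[:,360:]=0
n,l,st,ce=cv2.connectedComponentsWithStats(m)
for i in range(1,n):
    if st[i,4]>40:
        print("scene",st[i],ce[i],onz("scene",*ce[i],.129).round(4))
```

```text
hole top (np.float64(316.7835567470956), np.float64(196.70705987488827)) [ 0.5927 -0.152   0.085 ]
hole top (np.float64(337.9231686172518), np.float64(196.88394018205463)) [ 0.5915 -0.2117  0.085 ]
hole top (np.float64(359.1439808225336), np.float64(197.06996778784932)) [ 0.5902 -0.2716  0.085 ]
hole scene [ 0.5955 -0.1486  0.085 ]
hole scene [ 0.594  -0.2084  0.085 ]
hole scene [ 0.5918 -0.2689  0.085 ]
top [195 175  12  12 105] [200.36190476 180.27619048] [0.636  0.1723 0.129 ]
top [186 200  12  13 107] [191.79439252 206.13084112] [0.5646 0.1948 0.129 ]
top [177 227  12  12 114] [182.59649123 232.64035088] [0.4928 0.2186 0.129 ]
scene [326 229  13  13 123] [332.00813008 235.        ] [0.4962 0.2185 0.129 ]
scene [296 233  14  12 128] [302.578125  238.5390625] [0.5675 0.1954 0.129 ]
scene [267 236  13  13 131] [272.8778626  242.09160305] [0.6384 0.1723 0.129 ]
```

Run:
```python
import numpy as np
a0=np.arctan2(-.5973,.1827);a1=np.arctan2(.2186,.4945)
a=np.linspace(a0,a1,21);r=np.linspace(np.hypot(.5973,.1827),np.hypot(.2186,.4945),21)
p=np.c_[r*np.cos(a),r*np.sin(a)]*1000
d=np.diff(np.round(p),axis=0); print([[list(map(int,x)),0] for x in d], p[0],p[-1])
```

```text
[[[48, 21], 0], [[46, 25], 0], [[43, 29], 0], [[40, 33], 0], [[38, 35], 0], [[34, 38], 0], [[30, 41], 0], [[27, 42], 0], [[22, 45], 0], [[19, 46], 0], [[14, 47], 0], [[11, 47], 0], [[6, 49], 0], [[3, 48], 0], [[-2, 47], 0], [[-6, 48], 0], [[-10, 46], 0], [[-14, 44], 0], [[-17, 43], 0], [[-21, 42], 0]] [ 182.7 -597.3] [494.5 218.6]
```

Emit:
{"api": "play_rows", "payload": {"rows": [[[48,21,0],[0,0,7.25],85],[[46,25,0],[0,0,7.25],85],[[43,29,0],[0,0,7.25],85],[[40,33,0],[0,0,7.25],85],[[38,35,0],[0,0,7.25],85],[[34,38,0],[0,0,7.25],85],[[30,41,0],[0,0,7.25],85],[[27,42,0],[0,0,7.25],85],[[22,45,0],[0,0,7.25],85],[[19,46,0],[0,0,7.25],85]], "force": 50}}

```text
clock: 1.35
position: [0.5302, -0.2411, 0.2309]
ee_rot: [1.0, -0.002, -0.0, -0.0]
ft_force: [0.3, 0.2, -0.5]
grip_width: 0.997
```

Emit:
{"api": "play_rows", "payload": {"rows": [[[14,47,0],[0,0,7.25],85],[[11,47,0],[0,0,7.25],85],[[6,49,0],[0,0,7.25],85],[[3,48,0],[0,0,7.25],85],[[-2,47,0],[0,0,7.25],85],[[-6,48,0],[0,0,7.25],85],[[-10,46,0],[0,0,7.25],85],[[-14,44,0],[0,0,7.25],85],[[-17,43,0],[0,0,7.25],85],[[-21,42,0],[0,0,7.25],85],[[0,0,0],[0,0,0],85]]}}

```text
clock: 2.72
position: [0.4915, 0.2221, 0.2315]
ee_rot: [0.807, 0.591, 0.0, -0.001]
ft_force: [0.2, -0.5, -0.1]
grip_width: 0.996
```

Run:
```python
from h import *
from scipy.spatial.transform import Rotation as R
o=readout.get_obs();print(o["clock"],o["position"],R.from_quat(o["ee_rot"]).as_matrix().round(4),o["ft_force"],o["joint_pos"].round(2))
for n in("scene","top"): cv2.imwrite(f"pics/{n}1.png",cv2.resize(camera(n),None,fx=1.5,fy=1.5))
```

```text
2.725 [0.4914929  0.22214274 0.23147344] [[ 3.013e-01  9.535e-01 -4.000e-04]
 [ 9.535e-01 -3.013e-01  1.100e-03]
 [ 9.000e-04 -7.000e-04 -1.000e+00]] [ 0.16446289 -0.53116195 -0.08522803] [ 0.3   0.26 -0.93  1.65  0.21  1.34  0.6 ]
```

View pics/scene1.png

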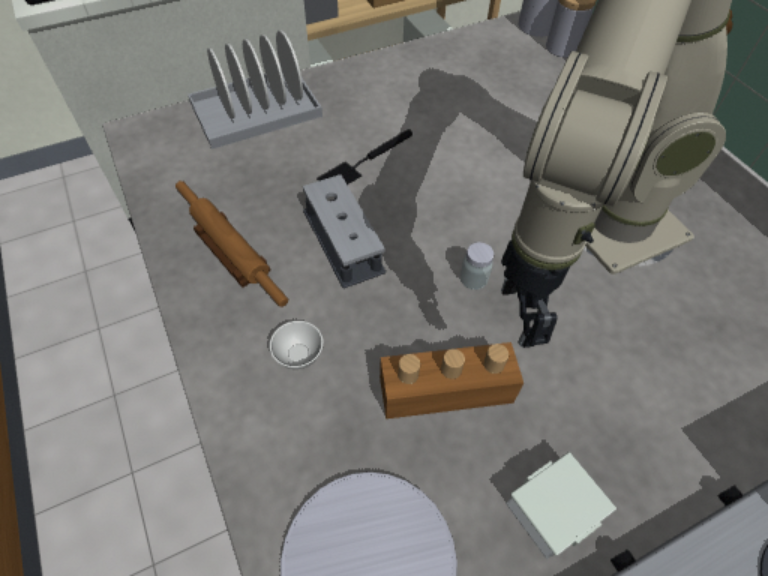

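View pics/top1.png

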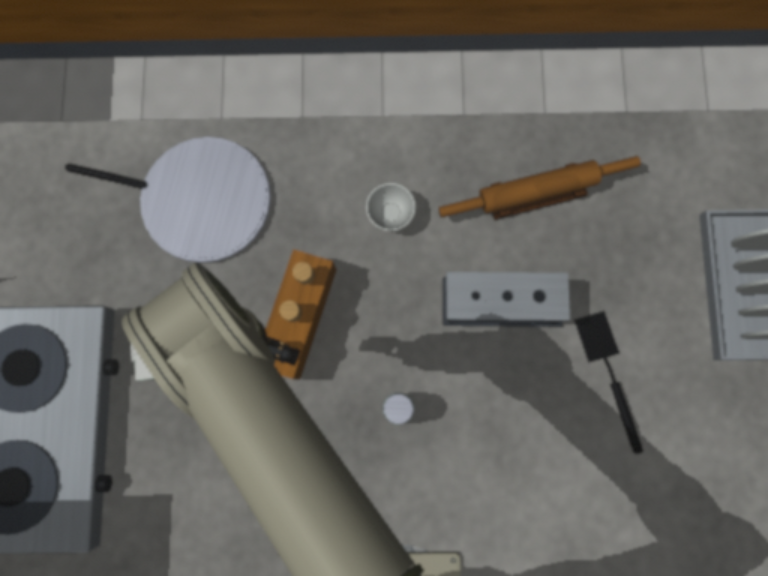

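Emit:
{"api": "play_rows", "payload": {"rows": [[[1.5,-2,-40],[0,0,-0.2],85],[[1.5,-1.5,-41],[0,0,-0.2],85],[[0,0,0],[0,0,0],85],[[0,0,0],[0,0,0],85]]}}

```text
clock: 3.32
position: [0.4977, 0.2147, 0.1517]
ee_rot: [0.811, 0.585, 0.001, 0.0]
ft_force: [0.0, 1.0, 0.6]
grip_width: 0.994
```

Run:
```python
from h import *
o=readout.get_obs();p=o["position"];print(o["clock"],p)
from scipy.spatial.transform import Rotation as R
M=R.from_quat(o["ee_rot"]).as_matrix()
for n,c in(("scene",(300,190,90,70)),("top",(160,190,60,60))):
    im=camera(n)
    x,y,w,h=c;k=8
    im=cv2.resize(im[y:y+h,x:x+w],None,fx=k,fy=k,interpolation=cv2.INTER_CUBIC)
    for q in (p,p+M[:,0]*.045,p-M[:,0]*.045,p+M[:,1]*.011,p-M[:,1]*.011):
        u,v=proj(n,q); cv2.drawMarker(im,(int((u-x+.5)*k),int((v-y+.5)*k)),(0,0,255),0,12,1)
    cv2.imwrite(f"pics/{n}2.png",im)
```

```text
3.325 [0.49765648 0.21468233 0.15174469]
```

View pics/scene2.png

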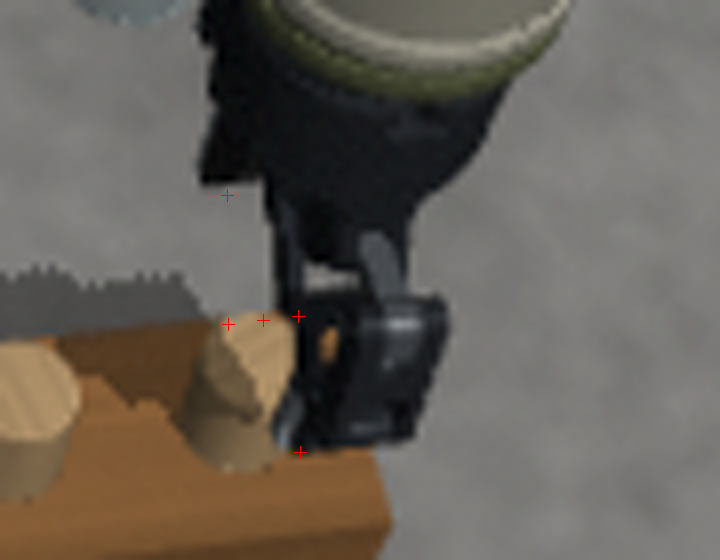

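View pics/top2.png

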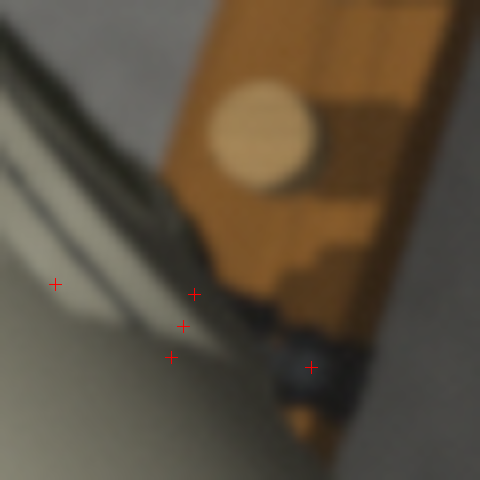

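Run:
```python
from h import *
from scipy.spatial.transform import Rotation as R
o=readout.get_obs();p=o["position"];M=R.from_quat(o["ee_rot"]).as_matrix()
im=camera("scene");x,y,w,h=300,190,90,70;k=8
im=cv2.resize(im[y:y+h,x:x+w],None,fx=k,fy=k,interpolation=cv2.INTER_CUBIC)
for s in(1,-1):
  for zz in(.013,.05):
    for a,b in((.043,.011),(.043,-.011),(.057,.011),(.057,-.011)):
        u,v=proj("scene",p+s*a*M[:,0]+b*M[:,1]+[0,0,zz]); cv2.drawMarker(im,(int((u-x+.5)*k),int((v-y+.5)*k)),(0,0,255) if zz<.02 else (0,255,0),0,12,1)
cv2.imwrite("pics/s3.png",im); print(readout.get_obs()["position"])
```

```text
[0.49770368 0.21510852 0.15199968]
```

View pics/s3.png

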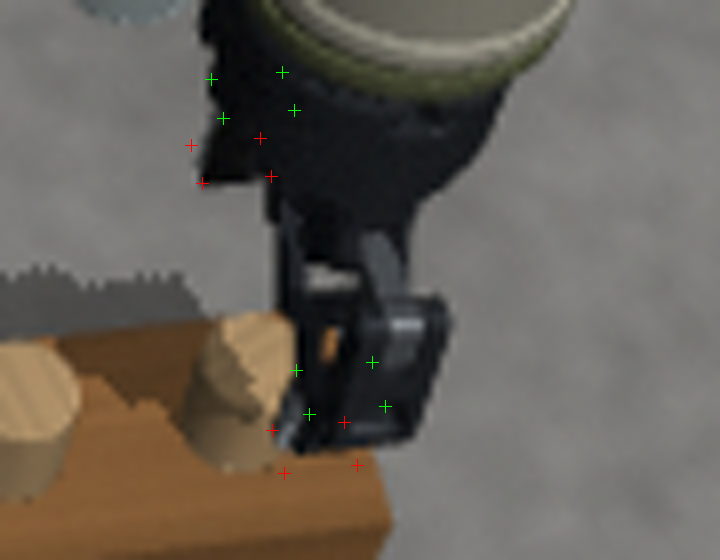

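Emit:
{"api": "play_rows", "payload": {"rows": [[[-3,3.5,-20],[0,0,0],85],[[0,0,-25],[0,0,0],85],[[0,0,-12],[0,0,0],85],[[0,0,0],[0,0,0],85],[[0,0,0],[0,0,0],85],[[0,0,0],[0,0,0],50],[[0,0,0],[0,0,0],44]], "force": 40}}

```text
clock: 4.35
position: [0.4941, 0.2184, 0.0938]
ee_rot: [0.811, 0.585, 0.0, 0.0]
ft_force: [1.8, -0.3, 0.3]
grip_width: 0.6
```

Run:
```python
from h import *
o=readout.get_obs();p=o["position"];print(o["clock"],p,o["ft_force"],o["grip_width"]*85.4)
for n,c in(("scene",(280,180,100,75)),("top",(150,190,80,70))):
    im=camera(n); x,y,w,h=c
    cv2.imwrite(f"pics/{n}4.png",cv2.resize(im[y:y+h,x:x+w],None,fx=8,fy=8,interpolation=cv2.INTER_CUBIC))
```

```text
4.35 [0.49409405 0.21837477 0.09379723] [ 1.75333942 -0.27839508  0.28461419] 51.20163830221073
```

View pics/scene4.png

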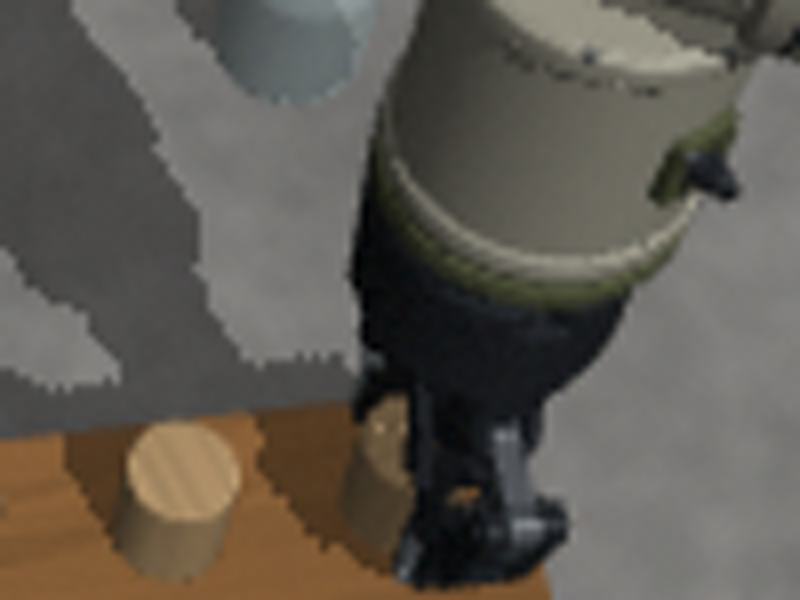

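Run:
```python
from h import *
from scipy.spatial.transform import Rotation as R
o=readout.get_obs();p=o["position"];M=R.from_quat(o["ee_rot"]).as_matrix()
for n,c in(("scene",(280,180,100,75)),("top",(150,190,80,70))):
  im=cv2.imread(f"pics/{n}4.png");x,y,w,h=c;k=8
  def mk(q,col):
    u,v=proj(n,q); cv2.drawMarker(im,(int((u-x+.5)*k),int((v-y+.5)*k)),col,0,12,1)
  for s in(1,-1):
   for zz in(0.005,.03):
    for a,b in((.0256,.011),(.0256,-.011),(.04,.011),(.04,-.011)):
      mk(p+s*a*M[:,0]+b*M[:,1]+[0,0,zz],(0,0,255) if zz<.02 else (0,255,0))
  for z in(.085,.129):
   for t in np.linspace(0,6.28,9)[:8]: mk([.4945+.018*np.cos(t),.2186+.018*np.sin(t),z],(255,255,0))
  cv2.imwrite(f"pics/{n}5.png",im)
```

```text
(no output)
```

View pics/scene5.png

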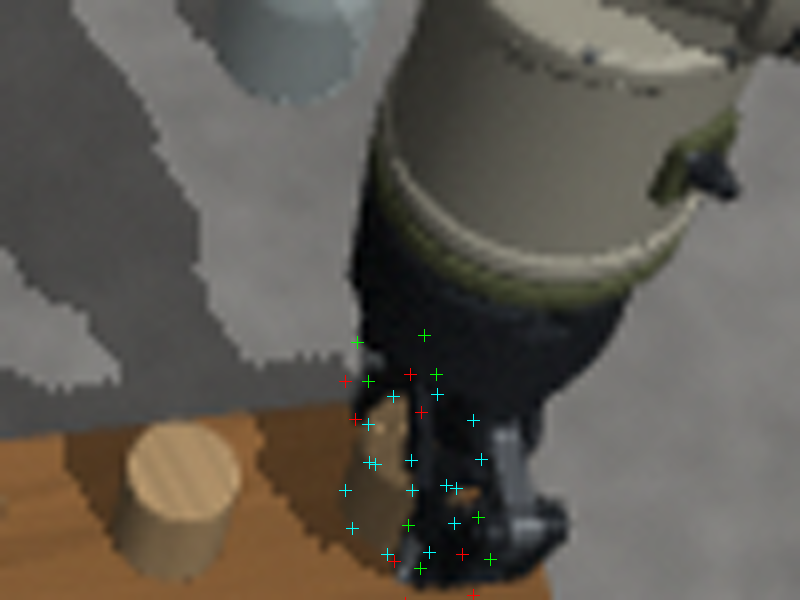

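View pics/top5.png

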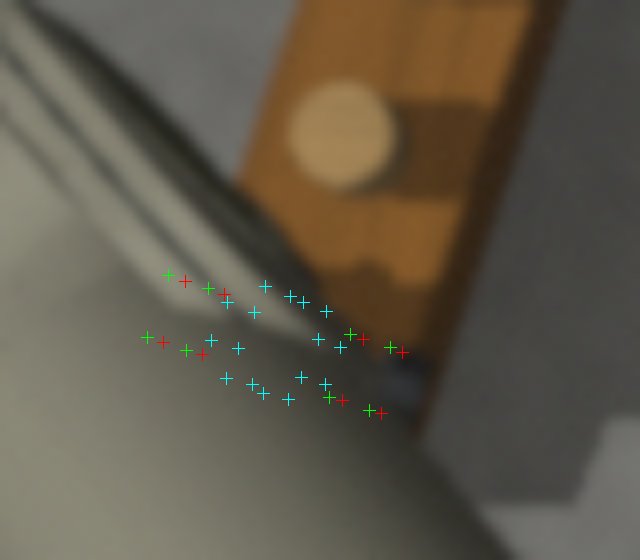

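Emit:
{"api": "play_rows", "payload": {"rows": [[[0,0,0],[0,0,0],40],[[0,0,0],[0,0,0],36],[[0,0,0],[0,0,0],32],[[0,0,0],[0,0,0],28],[[0,0,0],[0,0,0],28]], "force": 50}}

```text
clock: 5.08
position: [0.4939, 0.2182, 0.0935]
ee_rot: [0.811, 0.585, 0.0, 0.0]
ft_force: [-1.0, -2.2, 5.1]
grip_width: 0.408
```

Run:
```python
from h import *
o=readout.get_obs();p=o["position"];print(o["clock"],p,o["ft_force"],o["torque"],o["grip_width"]*85.4)
for n,c in(("scene",(280,180,100,75)),("top",(150,190,80,70))):
    im=camera(n); x,y,w,h=c
    cv2.imwrite(f"pics/{n}6.png",cv2.resize(im[y:y+h,x:x+w],None,fx=8,fy=8,interpolation=cv2.INTER_CUBIC))
```

```text
5.075 [0.49389787 0.21823283 0.09352411] [-1.0143835  -2.19435585  5.10832221] [-0.40152085  0.35132929 -0.0081839 ] 34.881874845577514
```

View pics/scene6.png

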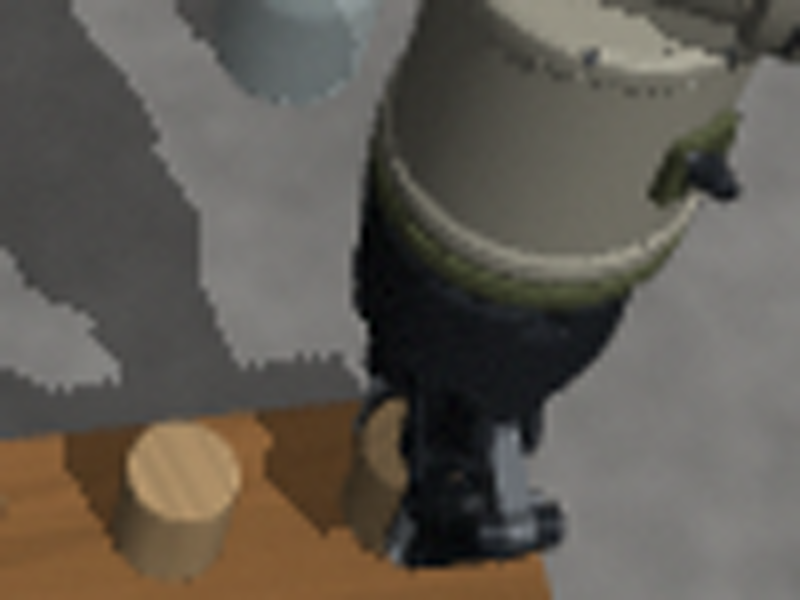

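Emit:
{"api": "play_rows", "payload": {"rows": [[[0,0,4],[0,0,0],28],[[0,0,12],[0,0,0],28],[[0,0,25],[0,0,0],28],[[0,0,30],[0,0,0],28],[[0,0,30],[0,0,0],28],[[0,0,25],[0,0,0],28],[[0,0,10],[0,0,0],28],[[0,0,0],[0,0,0],28],[[0,0,0],[0,0,0],28],[[0,0,0],[0,0,0],28]]}}

```text
clock: 6.42
position: [0.4934, 0.2181, 0.2285]
ee_rot: [0.811, 0.585, -0.001, -0.0]
ft_force: [0.5, -0.3, -1.7]
grip_width: 0.411
```

Run:
```python
from h import *
o=readout.get_obs();p=o["position"];print(o["clock"],p,o["ft_force"],o["torque"],o["grip_width"]*85.4)
from scipy.spatial.transform import Rotation as R
print(R.from_quat(o["ee_rot"]).as_matrix().round(4))
for n,c in(("scene",(290,140,100,75)),("top",(150,190,80,70))):
    im=camera(n); cv2.imwrite(f"pics/{n}7full.png",im); x,y,w,h=c
    cv2.imwrite(f"pics/{n}7.png",cv2.resize(im[y:y+h,x:x+w],None,fx=8,fy=8,interpolation=cv2.INTER_CUBIC))
```

```text
6.425 [0.49343932 0.21812597 0.22845575] [ 0.50814014 -0.3364536  -1.6953004 ] [ 0.02339042  0.00909795 -0.02906317] 35.080162853020695
[[ 3.155e-01  9.489e-01 -1.400e-03]
 [ 9.489e-01 -3.155e-01 -2.000e-04]
 [-6.000e-04 -1.300e-03 -1.000e+00]]
```

View pics/scene7.png

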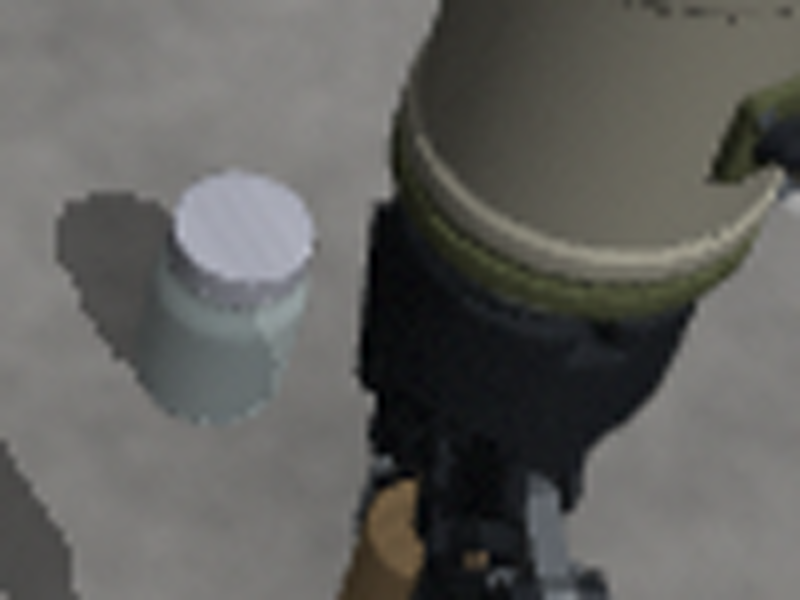

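View pics/top7.png

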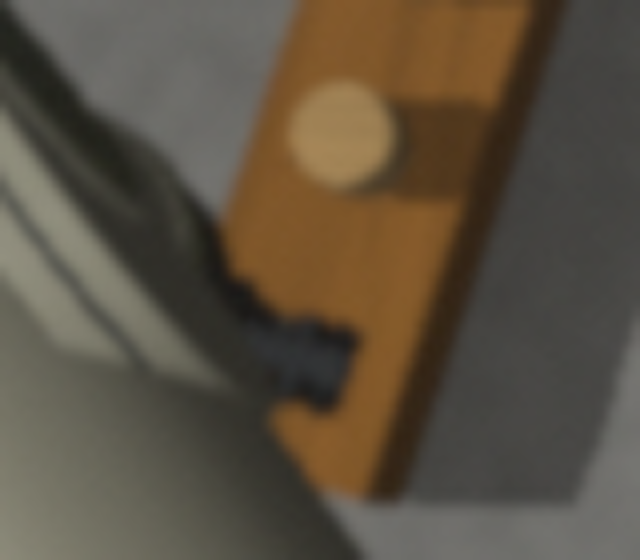

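Run:
```python
from h import *
im=cv2.imread("pics/scene7full.png");x,y,w,h=310,190,70,60;k=10
im=cv2.resize(im[y:y+h,x:x+w],None,fx=k,fy=k,interpolation=cv2.INTER_CUBIC)
p=readout.get_obs()["position"]; c=p+[0,0,.0135+ .0]  # head centre: TCP was .0935 when centre .107
def mk(q,col):
    u,v=proj("scene",q); cv2.drawMarker(im,(int((u-x+.5)*k),int((v-y+.5)*k)),col,0,12,1)
for t in np.linspace(0,6.28,13)[:12]:
    e=np.array([np.cos(t),np.sin(t),0]); mk(c+e*.018+[0,0,.022],(0,255,0));mk(c+e*.018-[0,0,.022],(0,255,0)); mk(c+e*.010-[0,0,.082],(0,0,255))
cv2.imwrite("pics/f.png",im)
```

```text
(no output)
```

View pics/f.png

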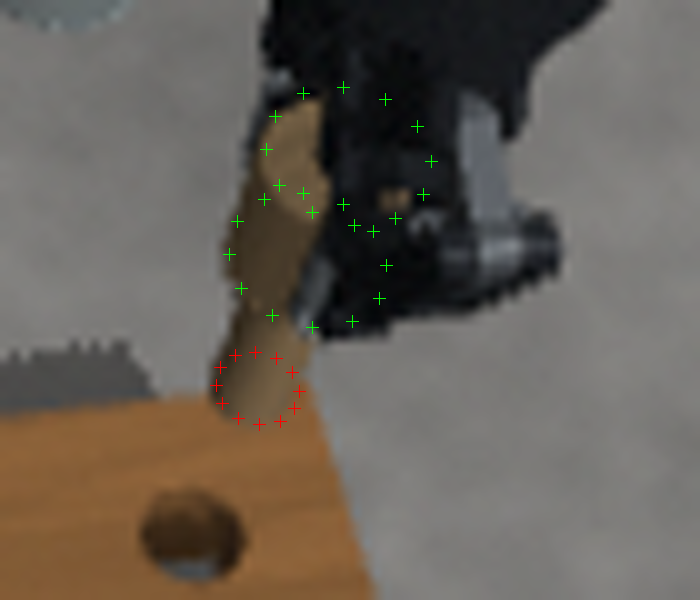

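Emit:
{"api": "play_rows", "payload": {"rows": [[[5,-18,0],[0,0,0],28],[[10,-37,0],[0,0,0],28],[[10,-37,0],[0,0,0],28],[[10,-37,0],[0,0,0],28],[[10,-37,0],[0,0,0],28],[[10,-37,0],[0,0,0],28],[[10,-37,0],[0,0,0],28],[[10,-37,0],[0,0,0],28],[[10,-37,0],[0,0,0],28],[[10,-37,0],[0,0,0],28],[[5,-17,0],[0,0,0],28]]}}

```text
clock: 7.9
position: [0.5937, -0.1521, 0.2286]
ee_rot: [0.812, 0.584, -0.0, -0.0]
ft_force: [-1.2, 0.8, -0.0]
grip_width: 0.415
```

Emit:
{"api": "play_rows", "payload": {"rows": [[[0,0,-20],[0,0,0],28],[[0,0,-25],[0,0,0],28],[[0,0,-15],[0,0,0],28],[[0,0,-4],[0,0,0],28],[[0,0,0],[0,0,0],28],[[0,0,0],[0,0,0],28],[[0,0,0],[0,0,0],28]]}}

```text
clock: 8.78
position: [0.5941, -0.1497, 0.166]
ee_rot: [0.811, 0.585, 0.0, 0.0]
ft_force: [-0.8, -0.1, -1.0]
grip_width: 0.407
```

Run:
```python
from h import *
o=readout.get_obs();p=o["position"];print(o["clock"],p,o["ft_force"],o["torque"],o["grip_width"]*85.4)
im=camera("scene");cv2.imwrite("pics/s8full.png",im);im2=camera("top");cv2.imwrite("pics/t8full.png",im2)
def crop(n,im,x,y,w,h,k,f):
    im=cv2.resize(im[y:y+h,x:x+w],None,fx=k,fy=k,interpolation=cv2.INTER_CUBIC)
    def mk(q,col):
        u,v=proj(n,q); cv2.drawMarker(im,(int((u-x+.5)*k),int((v-y+.5)*k)),col,0,10,1)
    c=p+[0,0,.0135]
    for t in np.linspace(0,6.28,13)[:12]:
        e=np.array([np.cos(t),np.sin(t),0]); mk(c+e*.018+[0,0,.022],(0,255,0)); mk(c+e*.012-[0,0,.082],(0,0,255))
    for q in((.594,-.150),(.5925,-.21),(.591,-.27)): mk([*q,.085],(255,255,0))
    cv2.imwrite(f,im)
crop("scene",im,190,100,75,60,10,"pics/s8.png");crop("top",im2,280,165,115,65,6,"pics/t8.png")
```

```text
8.775 [ 0.59413227 -0.14969888  0.16596263] [-0.81823066 -0.12050359 -1.04279463] [ 0.00412791  0.01069853 -0.04333334] 34.74127357517541
```

View pics/s8.png

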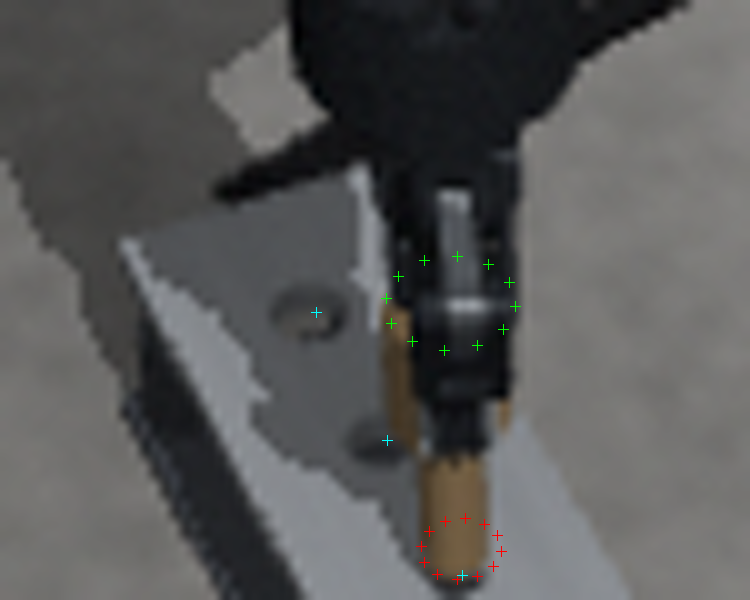

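View pics/t8.png

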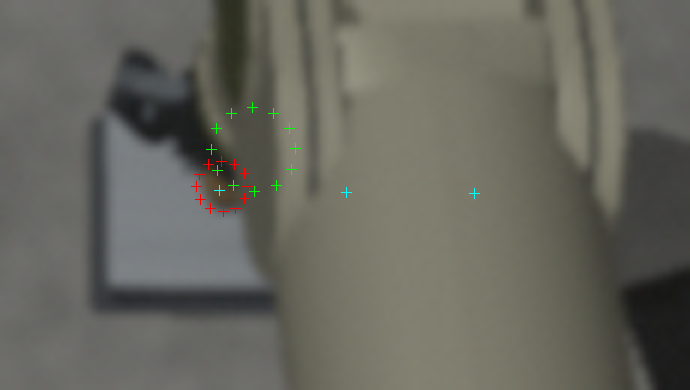

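Emit:
{"api": "play_rows", "payload": {"rows": [[[0,0,-5],[0,0,0],28],[[0,0,-3.5],[0,0,0],28],[[0,0,-1.5],[0,0,0],28],[[0,0,-1],[0,0,0],28],[[0,0,-1],[0,0,0],28],[[0,0,-1],[0,0,0],28],[[0,0,0],[0,0,0],28],[[0,0,0],[0,0,0],28]]}}

```text
clock: 9.88
position: [0.594, -0.1497, 0.1526]
ee_rot: [0.811, 0.585, 0.0, 0.0]
ft_force: [-0.5, -1.4, 2.6]
grip_width: 0.413
```

```bash
cat > r.py <<'E'
from h import *
o=readout.get_obs();print(o["clock"],o["position"].round(5),o["ft_force"].round(2),o["torque"].round(3),round(o["grip_width"]*85.4,1))
E
python3 r.py
```

```text
9.875 [ 0.59397 -0.1497   0.15264] [-0.54 -1.36  2.56] [ 0.005  0.211 -0.011] 35.3
```

Emit:
{"api": "play_rows", "payload": {"rows": [[[0,1,-0.5],[0,0,0],28],[[0,0.5,0],[0,0,0],28],[[0,0,0],[0,0,0],28]]}}

```text
clock: 10.25
position: [0.5939, -0.1486, 0.152]
ee_rot: [0.811, 0.585, 0.0, 0.0]
ft_force: [-0.1, -3.5, 4.8]
grip_width: 0.41
```

Emit:
{"api": "play_rows", "payload": {"rows": [[[0,1,0],[0,0,0],28],[[0,0.5,0],[0,0,0],28],[[0,0,0],[0,0,0],28]]}}

```text
clock: 10.62
position: [0.594, -0.1466, 0.1519]
ee_rot: [0.811, 0.585, 0.0, 0.0]
ft_force: [0.5, -2.9, 4.4]
grip_width: 0.409
```

Emit:
{"api": "play_rows", "payload": {"rows": [[[0,1,0],[0,0,0],28],[[0,0.5,0],[0,0,0],28],[[0,0,0],[0,0,0],28]]}}

```text
clock: 11.0
position: [0.5939, -0.145, 0.1519]
ee_rot: [0.811, 0.585, 0.0, -0.0]
ft_force: [0.3, -2.3, 3.3]
grip_width: 0.408
```

Emit:
{"api": "play_rows", "payload": {"rows": [[[0,-3,0.5],[0,0,0],28],[[0,-3,0],[0,0,0],28],[[0,0,-0.5],[0,0,0],28],[[0,0,0],[0,0,0],28]]}}

```text
clock: 11.5
position: [0.5938, -0.1508, 0.1518]
ee_rot: [0.811, 0.585, 0.0, -0.0]
ft_force: [-0.3, 2.3, 2.9]
grip_width: 0.412
```

Emit:
{"api": "play_rows", "payload": {"rows": [[[0,-1,0],[0,0,0],28],[[0,-0.5,0],[0,0,0],28],[[0,0,0],[0,0,0],28]]}}

```text
clock: 11.88
position: [0.5938, -0.1527, 0.1518]
ee_rot: [0.811, 0.585, 0.0, -0.0]
ft_force: [-0.1, 3.8, 4.8]
grip_width: 0.404
```

Emit:
{"api": "play_rows", "payload": {"rows": [[[0,-1,0],[0,0,0],28],[[0,-0.5,0],[0,0,0],28],[[0,0,0],[0,0,0],28]]}}

```text
clock: 12.25
position: [0.5938, -0.1543, 0.1518]
ee_rot: [0.811, 0.585, -0.0, -0.0]
ft_force: [-0.3, 2.9, 3.7]
grip_width: 0.409
```

```bash
python3 r.py
```

```text
12.25 [ 0.59381 -0.1543   0.15184] [-0.27  2.9   3.75] [ 0.878 -0.04  -0.003] 35.0
```

Emit:
{"api": "play_rows", "payload": {"rows": [[[1.3,0,0],[0,0,0],28],[[0,0.8,0],[0,0,0],28],[[0,0.8,0],[0,0,0],28],[[0,0.8,0],[0,0,0],28],[[0,0.8,0],[0,0,0],28]]}}

```text
clock: 12.88
position: [0.5953, -0.1517, 0.152]
ee_rot: [0.811, 0.585, 0.0, 0.001]
ft_force: [-0.7, -2.9, 4.5]
grip_width: 0.408
```

Emit:
{"api": "play_rows", "payload": {"rows": [[[0,0.8,0],[0,0,0],28],[[0,0.8,0],[0,0,0],28],[[0,0.8,0],[0,0,0],28],[[0,0.8,0],[0,0,0],28]]}}

```text
clock: 13.38
position: [0.5953, -0.1477, 0.1519]
ee_rot: [0.811, 0.585, 0.0, 0.0]
ft_force: [0.1, -3.3, 3.7]
grip_width: 0.41
```

Emit:
{"api": "play_rows", "payload": {"rows": [[[0,0.8,0],[0,0,0],28],[[0,0.8,0],[0,0,0],28],[[0,0.8,0],[0,0,0],28],[[0,0.8,0],[0,0,0],28]]}}

```text
clock: 13.88
position: [0.5951, -0.1445, 0.1518]
ee_rot: [0.811, 0.585, 0.0, -0.0]
ft_force: [0.3, -3.1, 4.8]
grip_width: 0.407
```

Emit:
{"api": "play_rows", "payload": {"rows": [[[-1.3,0,0],[0,0,0],28],[[-1.3,0,0],[0,0,0],28],[[0,-0.8,0],[0,0,0],28],[[0,-0.8,0],[0,0,0],28],[[0,-0.8,0],[0,0,0],28],[[0,-0.8,0],[0,0,0],28]]}}

```text
clock: 14.62
position: [0.5922, -0.1473, 0.1517]
ee_rot: [0.811, 0.585, -0.0, -0.001]
ft_force: [0.1, 3.6, 5.2]
grip_width: 0.411
```

Emit:
{"api": "play_rows", "payload": {"rows": [[[0,-0.8,0],[0,0,0],28],[[0,-0.8,0],[0,0,0],28],[[0,-0.8,0],[0,0,0],28],[[0,-0.8,0],[0,0,0],28]]}}

```text
clock: 15.12
position: [0.5924, -0.1511, 0.1517]
ee_rot: [0.811, 0.585, -0.0, -0.0]
ft_force: [-0.4, 3.0, 4.3]
grip_width: 0.407
```

Emit:
{"api": "play_rows", "payload": {"rows": [[[0,-0.8,0],[0,0,0],28],[[0,-0.8,0],[0,0,0],28],[[0,-0.8,0],[0,0,0],28],[[0,-0.8,0],[0,0,0],28]]}}

```text
clock: 15.62
position: [0.5925, -0.1542, 0.1519]
ee_rot: [0.811, 0.585, 0.0, -0.0]
ft_force: [-0.5, 5.1, 5.4]
grip_width: 0.409
```

```bash
python3 r.py
```

```text
15.625 [ 0.59252 -0.15423  0.15186] [-0.46  5.13  5.41] [0.913 0.099 0.007] 34.9
```

Emit:
{"api": "play_rows", "payload": {"rows": [[[0,0,6],[0,0,0],28],[[0,-8,4],[0,0,0],28],[[0,-20,0],[0,0,0],28],[[0,-20,0],[0,0,0],28],[[0,-8,0],[0,0,0],28],[[0,0,0],[0,0,0],28],[[0,0,0],[0,0,0],28],[[0,0,0],[0,0,0],28]]}}

```text
clock: 16.62
position: [0.5927, -0.2093, 0.1619]
ee_rot: [0.811, 0.585, 0.0, -0.0]
ft_force: [-0.1, 0.5, -0.6]
grip_width: 0.41
```

```bash
python3 r.py
cat > v.py <<'E'
from h import *
import sys
k0=sys.argv[1]
p=readout.get_obs()["position"]
im=camera("scene");n="scene";x,y,w,h=190,95,75,65;k=10
im=cv2.resize(im[y:y+h,x:x+w],None,fx=k,fy=k,interpolation=cv2.INTER_CUBIC)[:600]
def mk(q,col):
    u,v=proj(n,q); cv2.drawMarker(im,(int((u-x+.5)*k),int((v-y+.5)*k)),col,0,10,1)
c=p+[0,0,.0135]
for t in np.linspace(0,6.28,13)[:12]:
    e=np.array([np.cos(t),np.sin(t),0]); mk(c+e*.018+[0,0,.022],(0,255,0)); mk(c+e*.010-[0,0,.082],(0,0,255))
for q in((.594,-.150),(.5925,-.21),(.591,-.27)): mk([*q,.085],(255,255,0))
cv2.imwrite(f"pics/v{k0}.png",im)
E
python3 v.py 1
```

```text
16.625 [ 0.59266 -0.20932  0.16193] [-0.11  0.45 -0.59] [ 0.028 -0.058 -0.018] 35.0
```

View pics/v1.png

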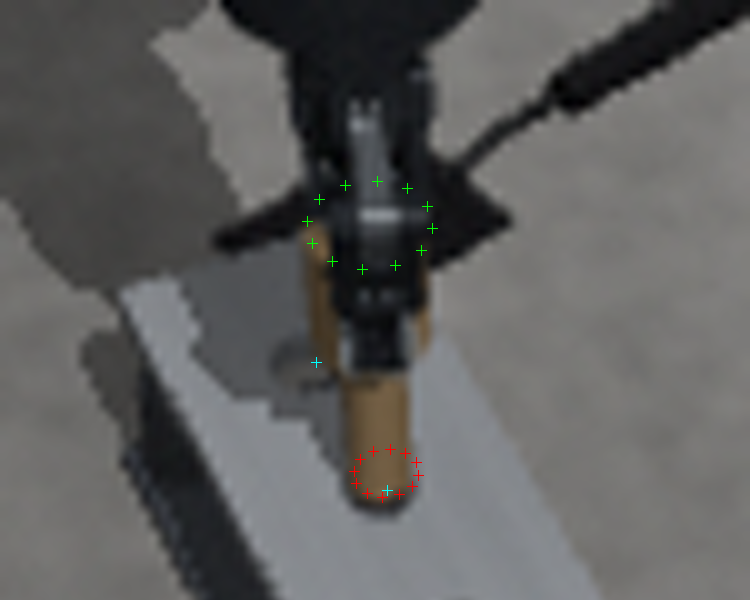

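Emit:
{"api": "play_rows", "payload": {"rows": [[[0,0,-5],[0,0,0],28],[[0,0,-2],[0,0,0],28],[[0,0,-1],[0,0,0],28],[[0,0,-1],[0,0,0],28],[[0,0,-1],[0,0,0],28],[[0,0,0],[0,0,0],28],[[0,0,0],[0,0,0],28]]}}

```text
clock: 17.55
position: [0.5926, -0.2104, 0.1521]
ee_rot: [0.811, 0.585, 0.0, 0.0]
ft_force: [-0.6, -2.3, 3.3]
grip_width: 0.406
```

```bash
python3 r.py
```

```text
17.55 [ 0.59263 -0.2104   0.15213] [-0.57 -2.29  3.32] [-0.232  0.17   0.014] 34.6
```

Emit:
{"api": "play_rows", "payload": {"rows": [[[0,-0.7,0],[0,0,0],28],[[0,0,0],[0,0,0],28]]}}

```text
clock: 17.8
position: [0.5927, -0.2106, 0.1519]
ee_rot: [0.811, 0.585, 0.0, -0.0]
ft_force: [-0.8, 1.0, 2.5]
grip_width: 0.411
```

Emit:
{"api": "play_rows", "payload": {"rows": [[[0,-0.7,0],[0,0,0],28],[[0,0,0],[0,0,0],28]]}}

```text
clock: 18.05
position: [0.5925, -0.2113, 0.1517]
ee_rot: [0.811, 0.585, 0.0, -0.0]
ft_force: [1.0, 0.5, -0.8]
grip_width: 0.41
```

Emit:
{"api": "play_rows", "payload": {"rows": [[[0,-0.7,0],[0,0,0],28],[[0,0,0],[0,0,0],28]]}}

```text
clock: 18.3
position: [0.5922, -0.2127, 0.1513]
ee_rot: [0.811, 0.585, -0.0, -0.0]
ft_force: [0.9, 0.5, -1.0]
grip_width: 0.406
```

Emit:
{"api": "play_rows", "payload": {"rows": [[[0,0,-1],[0,0,0],28],[[0,0,-1],[0,0,0],28],[[0,0,-1],[0,0,0],28],[[0,0,0],[0,0,0],28],[[0,0,0],[0,0,0],28]]}}

```text
clock: 18.92
position: [0.5925, -0.2123, 0.1488]
ee_rot: [0.811, 0.585, 0.0, -0.0]
ft_force: [0.1, -0.2, -0.2]
grip_width: 0.413
```

```bash
python3 r.py
```

```text
18.925 [ 0.59252 -0.21227  0.14885] [ 0.15 -0.19 -0.2 ] [ 0.033  0.003 -0.002] 35.3
```

Emit:
{"api": "play_rows", "payload": {"rows": [[[0,0,-2],[0,0,0],28],[[0,0,-3],[0,0,0],28],[[0,0,-3],[0,0,0],28],[[0,0,-2],[0,0,0],28],[[0,0,0],[0,0,0],28]]}}

```text
clock: 19.55
position: [0.5924, -0.2123, 0.1386]
ee_rot: [0.811, 0.585, -0.0, -0.0]
ft_force: [-0.3, -0.5, -0.4]
grip_width: 0.407
```

Emit:
{"api": "play_rows", "payload": {"rows": [[[0,0,-3],[0,0,0],28],[[0,0,-4],[0,0,0],28],[[0,0,-4],[0,0,0],28],[[0,0,-3],[0,0,0],28],[[0,0,0],[0,0,0],28]]}}

```text
clock: 20.18
position: [0.5924, -0.2122, 0.1245]
ee_rot: [0.811, 0.585, -0.0, -0.0]
ft_force: [-0.9, 0.2, -0.2]
grip_width: 0.408
```

```bash
python3 r.py
```

```text
20.175 [ 0.59236 -0.21224  0.1245 ] [-0.93  0.22 -0.18] [-0.041  0.014 -0.016] 34.8
```

Passing freely. Continue to about 2 mm above seating (TCP ≈ 0.0955).

Emit:
{"api": "play_rows", "payload": {"rows": [[[0,0,-4],[0,0,0],28],[[0,0,-5],[0,0,0],28],[[0,0,-5],[0,0,0],28],[[0,0,-5],[0,0,0],28],[[0,0,-4],[0,0,0],28],[[0,0,-3],[0,0,0],28],[[0,0,-2],[0,0,0],28],[[0,0,0],[0,0,0],28]]}}

```text
clock: 21.18
position: [0.5925, -0.2123, 0.0968]
ee_rot: [0.811, 0.585, 0.0, -0.0]
ft_force: [-0.4, -0.5, -0.8]
grip_width: 0.409
```

Emit:
{"api": "play_rows", "payload": {"rows": [[[0,0,-1],[0,0,0],28],[[0,0,-1],[0,0,0],28],[[0,0,0],[0,0,0],28],[[0,0,0],[0,0,0],28]]}}

```text
clock: 21.68
position: [0.5925, -0.2123, 0.0949]
ee_rot: [0.811, 0.585, 0.0, -0.0]
ft_force: [0.4, 0.8, -1.3]
grip_width: 0.41
```

```bash
python3 r.py; python3 v.py 2
```

```text
21.675 [ 0.59252 -0.21229  0.09486] [ 0.39  0.77 -1.3 ] [-0.057 -0.028 -0.023] 35.0
```

View pics/v2.png

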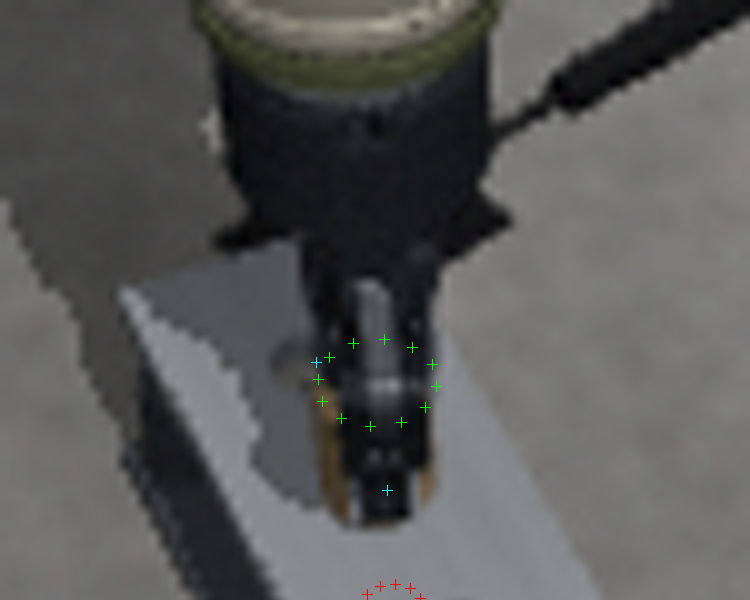

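Emit:
{"api": "play_rows", "payload": {"rows": [[[0,0,-1],[0,0,0],28],[[0,0,0],[0,0,0],28],[[0,0,0],[0,0,0],28]]}}

```text
clock: 22.1
position: [0.5925, -0.2123, 0.0938]
ee_rot: [0.811, 0.585, 0.0, -0.0]
ft_force: [0.6, -0.8, -0.4]
grip_width: 0.408
```

Emit:
{"api": "play_rows", "payload": {"rows": [[[0,0,-0.5],[0,0,0],28],[[0,0,0],[0,0,0],28]]}}

```text
clock: 22.35
position: [0.5926, -0.2123, 0.0936]
ee_rot: [0.811, 0.585, 0.0, 0.0]
ft_force: [-0.5, 0.2, 0.7]
grip_width: 0.408
```

```bash
python3 r.py
```

```text
22.35 [ 0.59259 -0.21229  0.0936 ] [-0.49  0.16  0.7 ] [-0.001  0.228  0.004] 34.9
```

Emit:
{"api": "play_rows", "payload": {"rows": [[[0,0,-0.6],[0,0,0],28],[[0,0,0],[0,0,0],28],[[0,0,0],[0,0,0],28]]}}

```text
clock: 22.72
position: [0.5926, -0.2123, 0.0929]
ee_rot: [0.811, 0.585, 0.0, 0.0]
ft_force: [-0.7, 1.0, 3.1]
grip_width: 0.408
```

Emit:
{"api": "play_rows", "payload": {"rows": [[[0,0,0],[0,0,0],38],[[0,0,0],[0,0,0],42],[[0,0,0],[0,0,0],50],[[0,0,0],[0,0,0],60],[[0,0,0],[0,0,0],65],[[0,0,0],[0,0,0],65]]}}

```text
clock: 23.48
position: [0.5925, -0.2123, 0.0927]
ee_rot: [0.811, 0.585, 0.0, -0.0]
ft_force: [-0.4, 0.4, 1.0]
grip_width: 0.759
```

```bash
python3 r.py; python3 v.py 3
```

```text
23.475 [ 0.59252 -0.21228  0.09271] [-0.37  0.41  0.97] [-0.007  0.003 -0.038] 64.8
```

View pics/v3.png

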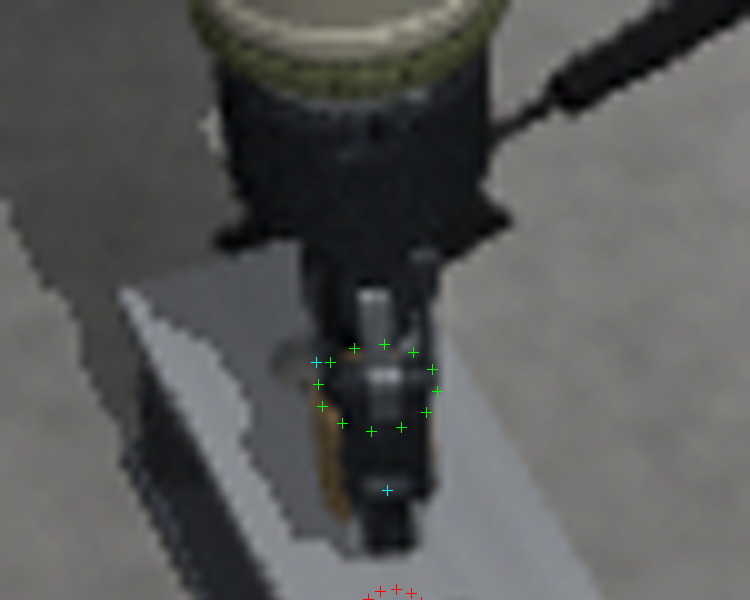

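Released; retreat straight up, then back towards the robot's right, clear of the views.

Emit:
{"api": "play_rows", "payload": {"rows": [[[0,0,10],[0,0,0],75],[[0,0,20],[0,0,0],80],[[0,0,35],[0,0,0],80],[[0,0,40],[0,0,0],80],[[0,0,40],[0,0,0],80],[[-20,-30,20],[0,0,0],80],[[-25,-40,0],[0,0,0],80],[[-25,-40,0],[0,0,0],80],[[-25,-40,0],[0,0,0],80],[[-15,-25,0],[0,0,0],80],[[0,0,0],[0,0,0],80],[[0,0,0],[0,0,0],80]]}}

```text
clock: 25.02
position: [0.4833, -0.3863, 0.2589]
ee_rot: [0.811, 0.585, 0.001, 0.0]
ft_force: [0.4, -0.0, 0.2]
grip_width: 0.935
```

```bash
python3 r.py
python3 - <<'E'
from h import *
for n in("scene","top"): 
    im=camera(n);cv2.imwrite(f"pics/{n}9.png",im);cv2.imwrite(f"pics/{n}9b.png",cv2.resize(im,None,fx=1.5,fy=1.5))
    x,y,w,h=(190,95,75,60) if n=="scene" else(280,165,115,65); k=10 if n=="scene" else 6
    cv2.imwrite(f"pics/{n}9c.png",cv2.resize(im[y:y+h,x:x+w],None,fx=k,fy=k,interpolation=cv2.INTER_CUBIC))
E
```

```text
25.025 [ 0.48325 -0.38634  0.25888] [ 0.44 -0.01  0.18] [ 0.053 -0.023 -0.018] 79.9
```

View pics/scene9c.png

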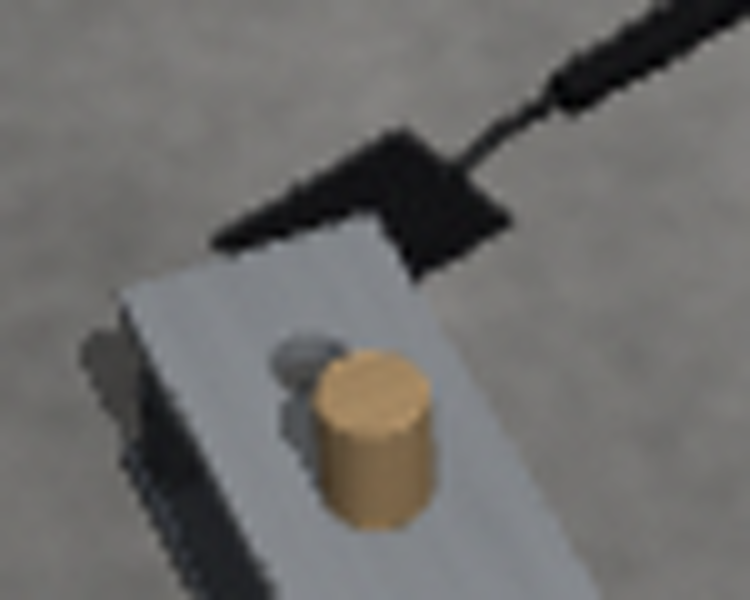

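View pics/top9b.png

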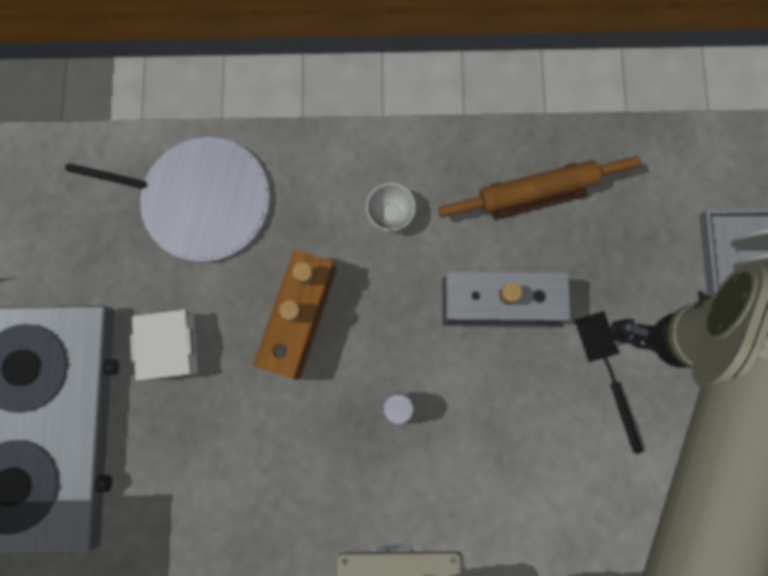

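View pics/scene9b.png

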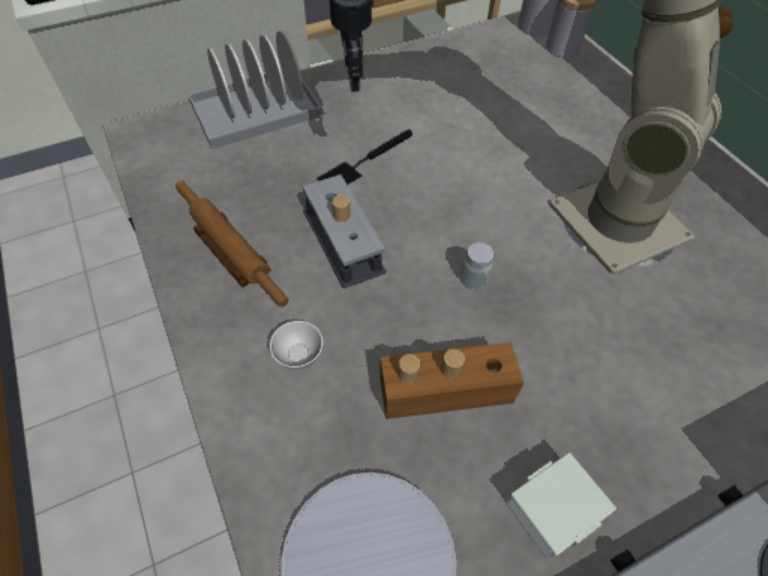

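Run:
```python
from h import *
def cen(f,lo,x0,x1,y0,y1):
    t=cv2.imread(f);b,g,r=[t[...,i].astype(int) for i in range(3)]
    m=((r>lo)&(r-b>45)&(b>60)).astype(np.uint8);M=np.zeros_like(m);M[y0:y1,x0:x1]=m[y0:y1,x0:x1]
    n,l,st,ce=cv2.connectedComponentsWithStats(M);i=1+np.argmax(st[1:,4]);return ce[i],st[i,4]
a=cen("pics/top9.png",140,325,355,185,207);b=cen("pics/scene9.png",150,215,240,125,142)
print(a,b,two(a[0],b[0]),onz("top",*a[0],.129),onz("scene",*b[0],.129))
for lo,f,c in((140,"top",[(193,210,172,190),(184,200,197,215)]),(150,"scene",[(265,282,233,250),(294,312,230,247)])):
    for k in c: print(f,[cen(f"pics/{f}{i}.png",lo,*k) for i in(0,9)])
for f in("top","scene"):
    d=cv2.absdiff(cv2.imread(f"pics/{f}0.png"),cv2.imread(f"pics/{f}9.png")).max(2)>40
    n,l,st,ce=cv2.connectedComponentsWithStats(d.astype(np.uint8)); print(f,[list(s) for s in st[1:] if s[4]>12])
```

```text
(array([340.88421053, 194.16842105]), np.int32(95)) (array([226.85074627, 133.82089552]), np.int32(67)) (array([ 0.59331542, -0.21287287,  0.12544397]), np.float64(0.0009754901179346596)) [ 0.59236056 -0.21188948  0.129     ] [ 0.5948768  -0.21004566  0.129     ]
top [(array([200.36190476, 180.27619048]), np.int32(105)), (array([200.36448598, 180.29906542]), np.int32(107))]
top [(array([191.79439252, 206.13084112]), np.int32(107)), (array([191.78095238, 206.24761905]), np.int32(105))]
scene [(array([272.8778626 , 242.09160305]), np.int32(131)), (array([272.8778626 , 242.09160305]), np.int32(131))]
scene [(array([302.578125 , 238.5390625]), np.int32(128)), (array([302.62204724, 238.56692913]), np.int32(127))]
top [[np.int32(458), np.int32(180), np.int32(54), np.int32(61), np.int32(1510)], [np.int32(333), np.int32(189), np.int32(22), np.int32(14), np.int32(220)], [np.int32(508), np.int32(190), np.int32(4), np.int32(6), np.int32(21)], [np.int32(501), np.int32(197), np.int32(5), np.int32(9), np.int32(23)], [np.int32(407), np.int32(206), np.int32(54), np.int32(39), np.int32(870)], [np.int
[... 1277 characters left out ...]
t32(73), np.int32(60), np.int32(239)], [np.int32(449), np.int32(74), np.int32(16), np.int32(30), np.int32(128)], [np.int32(404), np.int32(77), np.int32(16), np.int32(34), np.int32(92)], [np.int32(417), np.int32(81), np.int32(23), np.int32(10), np.int32(54)], [np.int32(447), np.int32(85), np.int32(8), np.int32(20), np.int32(28)], [np.int32(348), np.int32(103), np.int32(5), np.int32(5), np.int32(14)], [np.int32(452), np.int32(107), np.int32(10), np.int32(16), np.int32(41)], [np.int32(349), np.int32(109), np.int32(24), np.int32(22), np.int32(45)], [np.int32(218), np.int32(130), np.int32(16), np.int32(18), np.int32(165)], [np.int32(316), np.int32(229), np.int32(23), np.int32(19), np.int32(228)]]
```

Head top measures about 0.125–0.129 m against the required 0.129 m, in the middle hole's position, and the other dowels have not moved. I'm handing in.

```bash
python3 -c "
from workcell import manip; print(manip.hand_in())"
```

```text
the job is handed in; nothing more can be done
None
```

The dowel fits the middle hole (21.6 mm). It is hanging there upright, let go, with its head down on the plate, and the job is handed in at about 25 s on the clock.

- **Narrow hole (17.6 mm):** I pressed at about 3–5 N and felt along three lines covering roughly ±5 mm in y and ±1.4 mm in x. It stayed on the plate everywhere, so the hole refused it.
- **Middle hole (21.6 mm):** It touched at 3.3 N. After about 1–2 mm of feeling along −y the force fell to zero, and it went down the full 60 mm with no resistance. The head seated with about 3 N, and then I released it. The wide hole was not needed.
- **Forces:** The highest vertical reading during the feeling and seating was 5.4 N. The plate gave at most about 2 mm, by the tool height.

**Last checks**
- **Head on the plate:** The pictures show it seated at the middle hole. Triangulating its top gave 0.125 m against 0.129 m expected. That gap is a little larger than the stated 2 mm calibration; the two cameras disagreed by about 2–3 mm throughout. The tool height at contact (0.0936 m, against 0.0935 m when I first gripped the dowel) confirms that it is fully down.
- **Other objects:** The other two dowels are within 0.15 px of where they were. No change showed at the container, jar, bowl or turner, apart from the arm and its shadow.
- **Shank size:** The first picture suggested 24 mm. A clearer one showed 20 mm, which agrees with what the holes showed.

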